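Raise the document camera's column and hold it at its index ring

ROBOT

A 6-joint arm with a two-finger parallel gripper is mounted at the origin on the work surface. World frame = base frame: x ahead of the robot, y to its left, z up, the work surface at z = 0. Lengths are in m, angles in degrees, forces in N, time in s.
With the tool pointing down it reaches from about 0.325 to 0.85 m from the base axis. Payload 4.4 kg.
Tool frame: the origin (TCP) lies midway between the tips of the shut fingers; the grasp point (between the pads) lies 19 mm behind it; z points along the fingers, y is the line along which they close (so a half turn about z gives the same grasp; the last joint's range is limited). The gripper opens to 94 mm and grips with 3 to 60 N. Pads are 16 mm wide; open, the fingers measure 119 mm over their backs; the gripper's body (75 mm by 177 mm) begins 78 mm behind the grasp point.
Start: joints at [-83.795, 11.837, 88.321, -0, 79.842, -8.623], TCP at [0.147, -0.556, 0.205] pointing down, gripper open.
Joint ranges: [-156.59, 156.59], [-49.26, 127.26], [12.9, 141.05], [-63.56, 243.56], [4.71, 150.69], [-161.64, 161.64]. Speed limits (degrees/s): [159.86, 159.86, 180, 180, 180, 180].

INTERFACE

Orientations are given as a 3x3 rotation matrix whose columns are the frame's x, y, z axes.
In Python, from workcell import state, camera, finish_job gives the robot as it stands.
- The arm moves only by the tool jog_arm, never from a script. Its argument "moves" is one flat list of numbers, 5 for each row, row after row: the shift along the tool's x, y, z in m, then the turn about the tool's z in degrees, then the opening, from 0 (shut) to 1 (fully open). A call has exactly 5 rows; each row shifts and turns the commanded pose from where the row before left it, along the tool's axes as they then stand; what a row does not reach is not made up. A row lasts 1/12 s, in which the tool goes at most 41.7 mm and 7.16 degrees, less where a joint would pass 70% of its speed; a pose out of reach is approached as far as the arm can. A call with a gripper value outside its range is refused whole. The fingers move at their own pace and stop on an object; "grip_force" is the grip in N (left out, the last holds). Time passes only in rows, so rows that do not move let the fingers close, or fill a call up. It gives the time, the measured TCP pose, the force, the opening and the grip force at its end, in the units of the state.
- state(): the state, without advancing time (a new reading comes with each control period).
- camera(name): name is "scene" or "side" or "wrist"; returns a dict with "pixels" (420x560x3 uint8, red, green, blue), "range_z" (420x560 float32, m along the optical axis (not along the pixel's ray), 0 where there is no reading), "K" (3x3 intrinsics, pixels), "eye" and "attitude" of the camera in the world. Camera axes: x right, y down, z forward; pixel columns grow to the right and rows downward; lengths in m; the calibration is good to about 2 mm. The wrist camera is an equidistant fisheye: a pixel r from the principal point sees the ray r / f radians off the axis. A picture is of the moment at which its call begins.
- finish_job(): hands the job in; it is judged then, once.
The state is a dict: "clock": time; "joints": joint angles; "qvel": joint speeds; "tau": joint torques, N m; "position": TCP position; "orientation": TCP orientation; "wrist_force": force on the tool from outside, world axes, zero at the start; "wrist_torque": the same for the moment, N m; "width": finger opening in m; "grasp_force": force on a finger pad.
Only numpy, scipy, OpenCV 4.12 (cv2) and the standard library are available. Lean on these libraries where they do the work, as an engineer would, in place of code of your own. Each camera call takes 0.05 s, during which the arm holds its last target. There are 200 camera calls.

TASK

The document camera on the vote-count table stands too low to show whole ballots. Open its column lock by turning the black knob a quarter turn counter-clockwise until it clicks over and stays, then grasp the camera's column and draw it straight up out of its socket, without forcing it, until the dark index ring round it has just come clear above the socket's rim. Finish holding it there, upright and still, for a colleague to set the lock, and leave the other things on the table where they are.

Things in the scene. Friction and masses are not known exactly. Their poses are not given: they have to be found in the camera images.
- stand: Fixed camera stand. Origin on the table under the axis of its upright bore, z up. Grey base plate 210 x 280 x 12 mm (x -105..105, y -60..220), aluminium tube 42 mm across on it; the clamp head at the tube's top reaches 104 mm along +x, 50 mm wide, its top 150 mm above the table. The lock knob stands on it 80 mm out on +x; the camera boom points roughly along +y.
- rim (a point): Rim of the socket: centre of the bore's mouth at the clamp head's top, 150 mm above the table. Bore 21.2 mm wide, 128 mm deep, floor 22 mm above the table.
- column_grip (a point): Loose column, about 0.42 kg: steel rod 20 mm thick, its foot on the bore's floor at the start, with a grey block 28 x 28 x 55 mm on top. This point: on the axis, 20 mm below the block's top, 176 mm above the foot (198 mm above the table at the start). z up the rod, y along the boom; turned up to 0.25 rad against the stand. The two faces across x are clear over the block's whole height.
- index_ring (a point): Middle of the dark index ring, 4 mm wide, round the rod: 62 mm above the rod's foot, 114 mm below column_grip; hidden in the bore at the start, 66 mm below the rim. About 72 mm of rise brings it just clear of the rim.
- camera_head (a point): Centre of the white camera head, 50 x 56 x 28 mm, 152 mm from the column's axis on the end of a boom 12 mm wide and 16 mm high that leaves the block's lower end along the column's y, the boom's top 20 mm below column_grip. Moves with the column; its overhang makes the column lean a little in its bore.
- knob_grip (a point): Black lock knob on the clamp head, upright axis: a bar 50 mm long (this point's x), 12 mm thick (y), 30 mm high, from 160 to 190 mm above the table, on a round skirt 34 mm across. Point on its axis, 176 mm above the table (14 mm below the bar's top). While locked the bar points at the column.
- lock_knob (a joint): Turn of the lock knob, rad: about 0 locked (a brake shoe grips the column, which then takes over 20 N to drag), 1.57 open (brake off). Grows counter-clockwise seen from above. A sprung detent resists with up to about 0.13 N m as far as 0.79 rad, then carries the knob over to the open end, where it stays, even if let go.
- stapler: Bystander: black stapler 136 x 34 x 60 mm, origin under its centre.
- stamp: Bystander: wooden rubber stamp 38 mm across, 80 mm high, origin under its centre.
- ink_pad: Bystander: flat grey ink pad 85 x 60 x 14 mm, origin under its centre.
- pen: Bystander: ball pen 142 mm long lying on the stand's base plate, origin under its middle.
- gel_bottle: Bystander: clear pump bottle of hand gel, 62 mm across, 160 mm high, origin under its centre.
- ballot_bundle: Bystander: bundle of counted ballots 105 x 150 x 33 mm, origin under its centre.

How it is judged (in metres and radians):
On the way, in this order (a step that is already met when the one before it is completed fails the run):
1. the lock knob has clicked over to open, with the column still down (value of joint lock_knob above 1.35 rad and z of column_grip in the frame of stand below 0.215 m), for 0.2 s.
2. the column is drawn up to its index ring in the gripper (z of column_grip in the frame of stand above 0.262 m and contact force between the fingers and column above 2 N), for 0.2 s.
At the end, for the whole second after the job is handed in: The lock knob stands open (past 1.35 rad) and the column is held in the gripper, still, 64 to 84 mm above its stowed height (the index ring between about level with the rim and 18 mm above it), upright within 0.05 rad and within 6 mm of the bore's axis, pressing on the stand with less than 15 N (all of step 2 and z of column_grip in the frame of stand below 0.282 m and horizontal distance between column_grip and stand below 0.006 m and angle between the z axis of column_grip and the z axis of stand, either way round below 0.05 rad and contact force between column and stand below 15 N and linear speed of column below 0.02 m/s and value of joint lock_knob above 1.35 rad); the arm keeps its last pose, push and grip.
It fails at once if the column is forced while it is drawn, pressing in its bore with over 40 N (z of column_grip in the frame of stand above 0.203 m and contact force between column and stand above 40 N).
It fails at once if the column is pulled right out of its socket (z of column_grip in the frame of stand above 0.318 m).
It fails at once if another thing on the table is disturbed (distance of any of stapler, stamp, ink_pad, pen, gel_bottle, ballot_bundle from where it was at the start of the episode above 0.03 m).
It also fails if it takes over 46 s, if anything falls off the work surface, if the arm or the gripper's body presses on something with over 40 N, if the wrist force passes 120 N, or if a joint passes its speed limit or range.

## Working session

There is one attempt and no reset: what is moved stays moved. The work goes in short steps, Python scripts to look and compute and a tool call to move; the robot and the scene stay as the last step left them, time stands still between calls to the robot, and variables do not carry over. Pictures are saved under pics/ and viewed, at most 10 in all, crops included, and the job is handed in when it is done.

Besides the shell and the picture viewer there is one more tool, called as a command line: name --argument value ..., lists and objects as JSON in quotes. jog_arm: Moves the arm, as the interface text tells. Its arguments: {"type":"object","properties":{"moves":{"type":"array","items":{"type":"number"}},"grip_force":{"type":"number"}},"required":["moves"]}

```bash
ls; mkdir -p pics
python3 - <<'E'
from workcell import state,camera
import cv2,numpy as np
s=state();print(s)
for n in("scene","side","wrist"):
    c=camera(n);cv2.imwrite(f"pics/{n}0.png",c["pixels"][:,:,::-1]);np.savez(f"{n}0.npz",**c);print(n,c["K"],c["eye"],c["attitude"])
a=[cv2.imread(f"pics/{n}0.png") for n in("scene","side")]
E
```

```text
pics
{'clock': 0.0, 'joints': array([-8.37952673e+01,  1.18838188e+01,  8.84030049e+01,  3.95579918e-04,
        7.98416408e+01, -8.62283159e+00]), 'qvel': array([-0.0836875 , -0.09737485,  0.12525001, -0.05583868, -0.00310393,
       -0.03159028]), 'tau': array([-2.90260341e-04, -3.70879912e+01, -2.81416136e+01,  6.98187598e-02,
        3.61249060e-02, -1.68962183e-04]), 'position': array([ 0.1470548 , -0.55505381,  0.20430993]), 'orientation': array([[ 9.66700739e-01,  2.55909410e-01, -2.35576376e-04],
       [ 2.55909289e-01, -9.66698228e-01,  2.22972830e-03],
       [ 3.42877189e-04, -2.21576618e-03, -9.99997486e-01]]), 'wrist_force': array([0.71585186, 0.14283543, 0.67348395]), 'wrist_torque': array([ 0.00454677, -0.07698954, -0.04713864]), 'grasp_force': 0.0, 'width': 0.09378376735733494}
scene [[385.48542395   0.         271.81684084]
 [  0.         385.48542395 211.00737843]
 [  0.           0.           1.        ]] [ 1.270545   -0.2097879   0.66009434] [[ 0.30725     0.56129991 -0.7684659 ]
 [ 0.95158239 -0.17323884  0.25392765]
 [ 0.00940142 -0.80927789 -0.58735075]]
side [[464.6426824    0.         280.7656957 ]
 [  0.         464.6426824  210.47846569]
 [  0.           0.           1.        ]] [0.16326002 0.74214501 0.88679404] [[-0.86317649 -0.34744087  0.36634844]
 [-0.50448635  0.56404591 -0.65371687]
 [ 0.02049062 -0.74909082 -0.66215034]]
wrist [[325.1922621    0.         277.88291204]
 [  0.         325.1922621  205.20664878]
 [  0.           0.           1.        ]] [ 0.22672465 -0.5354265   0.38376652] [[ 2.56081276e-01 -9.28278781e-01 -2.69668102e-01]
 [-9.66655173e-01 -2.46028547e-01 -7.10473761e-02]
 [-3.94279538e-04  2.78869968e-01 -9.60328790e-01]]
```

View pics/scene0.png

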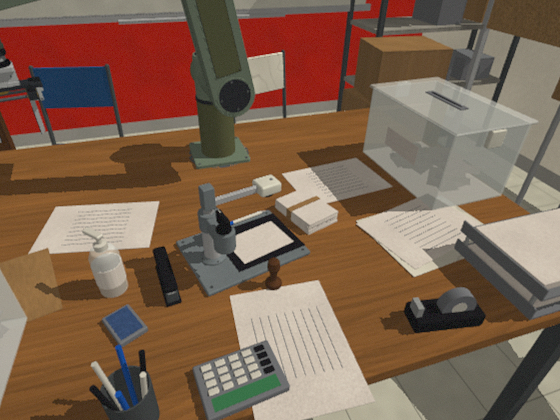

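View pics/side0.png

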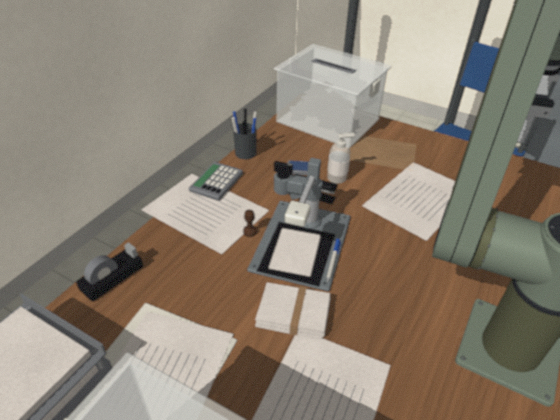

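Scene view: block top near (207,187), knob (222,222), white camera head (267,185). Side view: block (313,168), knob (283,175), head (297,212). Next I measure these from the range data.

```bash
cat > h.py <<'E'
import numpy as np,cv2
def cloud(c):
    K=c["K"];z=c["range_z"];v,u=np.indices(z.shape)
    p=np.stack([(u-K[0,2])/K[0,0]*z,(v-K[1,2])/K[1,1]*z,z],-1)
    w=p@c["attitude"].T+c["eye"]; w[z==0]=np.nan
    return w
E
python3 - <<'E'
from h import *
out=[]
for n,(x0,y0,x1,y1) in dict(scene=(170,165,320,305),side=(240,145,360,290)).items():
    c=np.load(n+"0.npz");w=cloud(c);px=c["pixels"].astype(int)
    m=np.zeros(w.shape[:2],bool);m[y0:y1,x0:x1]=1
    br=px.max(2)
    def rep(t,k):
        k=k&m
        if k.sum()>3:
            q=w[k];r=cv2.minAreaRect(q[:,:2].astype(np.float32));vv,uu=np.nonzero(k)
            print(n,t,k.sum(),"med",np.median(q,0).round(4),"rect",np.round(r[0],4),np.round(r[1],4),round(r[2],1),"px",uu.mean().round(),vv.mean().round())
    z=w[...,2]
    rep("block top",(z>.213)&(z<.225)); rep("knob top",(z>.184)&(z<.196)&(br<60)); rep("knob all",(z>.163)&(z<.196)&(br<60))
    rep("head",(z>.15)&(z<.21)&(br>170)); rep("clamp top",(abs(z-.15)<.004)&(br>60)&(br<170)); rep("plate+",(abs(z-.012)<.004))
    im=c["pixels"][y0:y1,x0:x1,::-1];out.append(cv2.resize(im,None,fx=4,fy=4,interpolation=cv2.INTER_CUBIC)[:580])
h=min(o.shape[0] for o in out)
cv2.imwrite("pics/crop.png",cv2.resize(np.hstack([o[:h] for o in out]),(800,int(800*h/sum(o.shape[1] for o in out)))))
E
```

```text
scene block top 35 med [ 0.5595 -0.1243  0.2134] rect [ 0.5605 -0.1265] [0.0264 0.0251] 19.0 px 206.0 187.0
scene knob top 87 med [ 0.6441 -0.1079  0.1875] rect [ 0.6392 -0.1082] [0.0475 0.0119] 11.9 px 223.0 218.0
scene knob all 182 med [ 0.6484 -0.1092  0.1831] rect [ 0.6398 -0.1083] [0.0487 0.0123] 13.0 px 223.0 221.0
scene head 257 med [0.533  0.0214 0.1805] rect [ 0.5383 -0.0284] [0.0486 0.1575] 14.2 px 265.0 183.0
scene clamp top 291 med [ 0.5837 -0.124   0.1478] rect [ 0.5992 -0.0589] [0.121  0.1826] 1.8 px 215.0 222.0
scene plate+ 4983 med [ 0.57   -0.0338  0.0107] rect [0.4315 0.0039] [0.3771 0.6051] 73.4 px 245.0 251.0
side block top 73 med [ 0.5572 -0.1223  0.2158] rect [ 0.5563 -0.122 ] [0.0267 0.0309] 15.1 px 314.0 161.0
side knob top 55 med [ 0.6358 -0.1026  0.1886] rect [ 0.6344 -0.1045] [0.0448 0.0106] 11.4 px 282.0 164.0
side knob all 170 med [ 0.6344 -0.1021  0.1792] rect [ 0.6342 -0.1026] [0.0467 0.014 ] 20.4 px 283.0 168.0
side head 410 med [0.5205 0.0369 0.1829] rect [0.5228 0.0257] [0.0459 0.0592] 14.6 px 296.0 213.0
side clamp top 277 med [ 0.5959 -0.1107  0.1498] rect [ 0.5959 -0.1112] [0.1265 0.0424] 14.8 px 298.0 180.0
side plate+ 5093 med [ 0.5314 -0.0195  0.0132] rect [ 0.6549 -0.1752] [0.3585 0.6382] 23.5 px 300.0 244.0
```

View pics/crop.png

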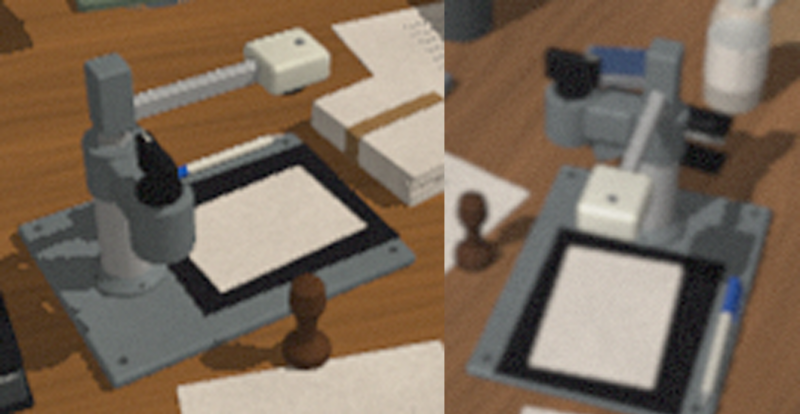

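View pics/wrist0.png

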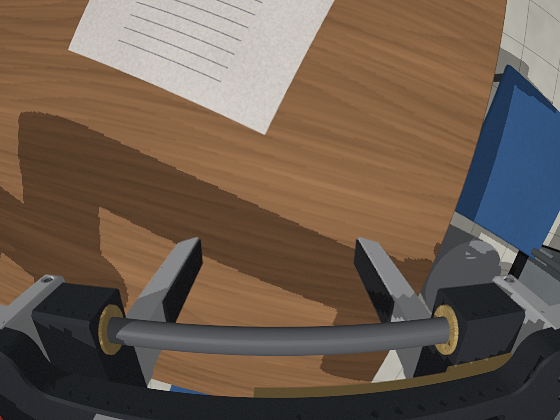

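The crops confirm the layout. The knob bar points at the column (stand yaw about 13°) and the boom is at about 14°. The gripper's yaw already suits the knob, so I'm moving over there now, rising on the way.

jog_arm --moves '[0.02, -0.01, -0.02, 0, 1, 0.03, -0.015, -0.02, 0, 1, 0.03, -0.015, -0.02, 0, 1, 0.03, -0.015, -0.02, 0, 1, 0.03, -0.015, -0.02, 0, 1]' --grip_force 40

```text
clock: 0.57
position: [0.2653, -0.451, 0.3059]
orientation: [[0.967, 0.255, -0.0], [0.255, -0.967, 0.001], [0.0, -0.001, -1.0]]
wrist_force: [0.2, 0.1, -0.4]
width: 0.0939
grasp_force: 0.0
```

jog_arm --moves '[0.03, -0.016, 0, 0, 0.5, 0.03, -0.016, 0, 0, 0.5, 0.03, -0.016, 0, 0, 0.5, 0.03, -0.016, 0, 0, 0.5, 0.03, -0.016, 0, 0, 0.5]'

```text
clock: 0.98
position: [0.3899, -0.3351, 0.3053]
orientation: [[0.967, 0.256, -0.0], [0.256, -0.967, 0.0], [-0.0, -0.0, -1.0]]
wrist_force: [0.0, -0.6, -0.7]
width: 0.0643
grasp_force: 0.0
```

jog_arm --moves '[0.03, -0.016, 0, 0, 0.5, 0.03, -0.016, 0, 0, 0.5, 0.03, -0.016, 0, 0, 0.5, 0.03, -0.016, 0, 0, 0.5, 0.03, -0.016, 0, 0, 0.5]'

```text
clock: 1.4
position: [0.5145, -0.2194, 0.3051]
orientation: [[0.967, 0.256, -0.001], [0.256, -0.967, 0.0], [-0.0, -0.0, -1.0]]
wrist_force: [0.8, -1.0, -0.2]
width: 0.0469
grasp_force: 0.0
```

jog_arm --moves '[0.031, -0.016, 0, 0, 0.5, 0.031, -0.016, 0, -1, 0.5, 0.031, -0.016, 0, 0, 0.5, 0.031, -0.016, 0, 0, 0.5, 0.02, -0.012, 0, 0, 0.5]'

```text
clock: 1.82
position: [0.6338, -0.1068, 0.3046]
orientation: [[0.962, 0.275, -0.0], [0.275, -0.962, 0.001], [-0.0, -0.001, -1.0]]
wrist_force: [0.7, -0.8, 0.5]
width: 0.0472
grasp_force: 0.0
```

Run:
```python
from workcell import state,camera
from h import *
s=state();print(s["position"],np.degrees(np.arctan2(s["orientation"][1,0],s["orientation"][0,0])),s["joints"])
c=camera("wrist");cv2.imwrite("pics/w1.png",c["pixels"][:,:,::-1])
np.savez("w1.npz",**c)
```

```text
[ 0.63384641 -0.10682787  0.30455607] 15.938683948243725 [-1.73011433e+01  1.71054305e+01  7.02766454e+01  5.16201604e-02
  9.26628951e+01  5.67625563e+01]
```

View pics/w1.png

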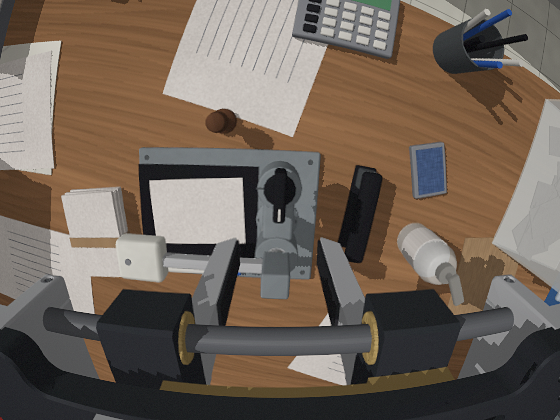

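Wrist view: the knob bar is at about (280,195), vertical in the image and so nearly aligned with tool x. The block is at (275,280) and the boom points left to the white head at (140,258).

```bash
cat >> h.py <<'E'
def fcloud(c):
    K=c["K"];z=c["range_z"];v,u=np.indices(z.shape)
    a=(u-K[0,2])/K[0,0];b=(v-K[1,2])/K[1,1];r=np.hypot(a,b);k=np.tan(r)/np.maximum(r,1e-9)
    w=np.stack([a*k*z,b*k*z,z],-1)@c["attitude"].T+c["eye"]; w[(z==0)|(r>1.4)]=np.nan
    return w
E
python3 - <<'E'
from h import *
c=np.load("w1.npz");w=fcloud(c);px=c["pixels"].astype(int);br=px.max(2);z=w[...,2]
v,u=np.indices(z.shape)
def rep(t,k):
    q=w[k];r=cv2.minAreaRect(q[:,:2].astype(np.float32))
    print(t,k.sum(),"med",np.median(q,0).round(4),"rect",np.round(r[0],4),np.round(r[1],4),round(r[2],1))
b=(u>250)&(u<310)&(v>160)&(v<235)
rep("bar",b&(z>.183)&(z<.197))
rep("bartop+skirt",b&(z>.153)&(z<.183)&(br<60))
b=(u>240)&(u<300)&(v>235)&(v<310)
rep("block",b&(z>.211)&(z<.226))
rep("head",(u>110)&(u<170)&(v>225)&(v<285)&(z>.17)&(z<.2)&(br>150))
rep("clamp",(u>240)&(u<310)&(v>150)&(v<310)&(abs(z-.15)<.005))
q=w[b&(z>.1)];print(np.percentile(q[:,2],[1,50,99]))
E
```

```text
bar 646 med [ 0.6388 -0.1081  0.1898] rect [ 0.6374 -0.1083] [0.05   0.0119] 13.4
bartop+skirt 427 med [ 0.6399 -0.1035  0.1584] rect [ 0.6412 -0.1094] [0.0325 0.0387] 72.6
block 715 med [ 0.5607 -0.1261  0.2148] rect [ 0.5591 -0.1267] [0.028  0.0269] 14.9
head 1711 med [0.5296 0.0201 0.1827] rect [0.5261 0.0167] [0.0491 0.0632] 14.9
clamp 2007 med [ 0.5957 -0.119   0.1491] rect [ 0.602  -0.1169] [0.1207 0.0481] 13.7
[0.12476733 0.17796821 0.21614136]
```

jog_arm --moves '[0.003, 0.002, 0, 2.5, 0.5, 0, 0, 0.03, 0, 0.5, 0, 0, 0.04, 0, 0.5, 0, 0, 0.03, 0, 0.5, 0, 0, 0.02, 0, 0.5]'

```text
clock: 2.28
position: [0.6331, -0.1098, 0.1807]
orientation: [[0.973, 0.231, -0.006], [0.231, -0.973, 0.002], [-0.006, -0.003, -1.0]]
wrist_force: [-0.3, -0.4, 0.2]
width: 0.0472
grasp_force: 0.0
```

jog_arm --moves '[0, 0, 0.01, 0, 0.5, 0, 0, 0.01, 0, 0.5, 0, 0, 0, 0, 0.5, 0, 0, 0, 0, 0.3, 0, 0, 0, 0, 0.2]'

```text
clock: 2.7
position: [0.637, -0.111, 0.1676]
orientation: [[0.973, 0.231, 0.003], [0.231, -0.973, -0.001], [0.003, 0.002, -1.0]]
wrist_force: [0.4, 0.9, 0.7]
width: 0.037
grasp_force: 0.0
```

jog_arm --moves '[0, -0.003, 0.003, 0, 0.2, 0, 0, 0, 0, 0.1, 0, 0, 0, 0, 0, 0, 0, 0, 0, 0, 0, 0, 0, 0, 0]'

```text
clock: 3.12
position: [0.6353, -0.1077, 0.1631]
orientation: [[0.973, 0.231, 0.001], [0.231, -0.973, -0.0], [0.001, 0.001, -1.0]]
wrist_force: [0.3, 0.0, 1.7]
width: 0.0116
grasp_force: 40.0
```

jog_arm --moves '[0, 0, 0, 0, 0, 0, 0, 0, 0, 0, 0, 0, 0, 0, 0, 0, 0, 0, 0, 0, 0, 0, 0, 0, 0]'

```text
clock: 3.53
position: [0.6353, -0.1078, 0.1631]
orientation: [[0.973, 0.23, 0.001], [0.23, -0.973, -0.0], [0.001, 0.001, -1.0]]
wrist_force: [-1.1, -0.6, 4.3]
width: 0.0116
grasp_force: 40.0
```

jog_arm --moves '[0.0015, 0, 0, -4, 0, 0, 0, 0, -6, 0, 0, 0, 0, -6, 0, 0, 0, 0, -6, 0, 0, 0, 0, -6, 0]'

```text
clock: 3.95
position: [0.6357, -0.1082, 0.163]
orientation: [[0.748, 0.664, -0.002], [0.664, -0.748, -0.002], [-0.002, 0.0, -1.0]]
wrist_force: [-4.0, -0.9, 5.3]
width: 0.0118
grasp_force: 40.0
```

jog_arm --moves '[0, 0, 0, -6, 0, 0, 0, 0, -6, 0, 0, 0, 0, -6, 0, 0, 0, 0, -6, 0, 0, 0, 0, -6, 0]'

```text
clock: 4.37
position: [0.6362, -0.1086, 0.163]
orientation: [[0.316, 0.949, -0.0], [0.949, -0.316, -0.002], [-0.002, 0.0, -1.0]]
wrist_force: [-1.4, -3.1, 4.7]
width: 0.0117
grasp_force: 40.0
```

jog_arm --moves '[0, 0, 0, -6, 0, 0, 0, 0, -6, 0, 0, 0, 0, -6, 0, 0, 0, 0, -6, 0, 0, 0, 0, -6, 0]'

```text
clock: 4.78
position: [0.6368, -0.1086, 0.163]
orientation: [[-0.201, 0.98, 0.001], [0.98, 0.201, -0.002], [-0.002, 0.001, -1.0]]
wrist_force: [-0.6, -2.1, 2.7]
width: 0.012
grasp_force: 40.0
```

jog_arm --moves '[0, 0, 0, -2, 0, 0, 0, 0, 0, 0, 0, 0, 0, 0, 0, 0, 0, 0, 0, 0, 0, 0, 0, 0, 0]'

```text
clock: 5.2
position: [0.6369, -0.1085, 0.163]
orientation: [[-0.23, 0.973, 0.001], [0.973, 0.23, -0.002], [-0.002, 0.001, -1.0]]
wrist_force: [-0.1, -5.5, 4.5]
width: 0.0119
grasp_force: 40.0
```

jog_arm --moves '[0, 0, 0, 0, 0.4, 0, 0, 0, 0, 0.4, 0, 0, 0, 0, 0.5, 0, 0, 0, 0, 0.5, 0, 0, -0.02, 0, 0.5]'

```text
clock: 5.62
position: [0.6326, -0.1054, 0.1766]
orientation: [[-0.231, 0.973, -0.011], [0.973, 0.231, 0.004], [0.007, -0.01, -1.0]]
wrist_force: [-0.5, 0.5, -0.9]
width: 0.0419
grasp_force: 0.0
```

jog_arm --moves '[0, 0, -0.03, 0, 0.5, 0, 0, -0.03, 0, 0.6, 0, 0, -0.03, 0, 0.6, 0, 0, -0.03, 0, 0.6, 0, 0, 0, 0, 0.6]'

```text
clock: 6.03
position: [0.6395, -0.1074, 0.3101]
orientation: [[-0.231, 0.973, 0.012], [0.973, 0.231, -0.003], [-0.005, 0.011, -1.0]]
wrist_force: [0.0, -0.1, 2.1]
width: 0.0564
grasp_force: 0.0
```

Run:
```python
from workcell import state,camera
from h import *
s=state();print(s["position"],np.degrees(np.arctan2(s["orientation"][1,0],s["orientation"][0,0])),s["joints"],s["width"])
c=camera("wrist");cv2.imwrite("pics/w2.png",c["pixels"][:,:,::-1])
np.savez("w2.npz",**c)
```

```text
[ 0.63947568 -0.10742706  0.31013966] 103.35946149252604 [-1.72026929e+01  1.71744492e+01  6.95570434e+01  5.12686946e-02
  9.25754965e+01 -3.05612163e+01] 0.056403069238807745
```

View pics/w2.png

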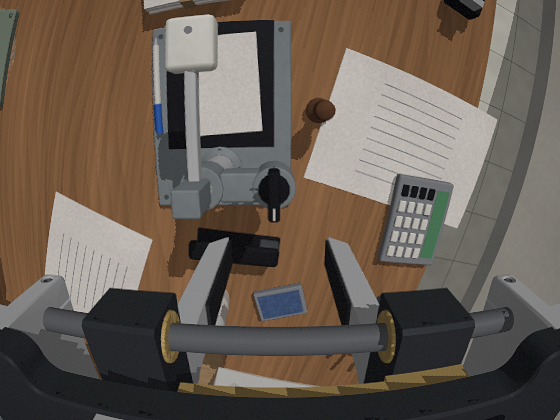

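Knob bar at (275,195) now stands across the clamp head, parallel to the boom, and stays there, so the lock is open. The block is at (190,195). Next I measure the bar and block from here.

Run:
```python
from h import *
c=np.load("w2.npz");w=fcloud(c);px=c["pixels"].astype(int);br=px.max(2);z=w[...,2]
v,u=np.indices(z.shape)
def rep(t,k):
    q=w[k];r=cv2.minAreaRect(q[:,:2].astype(np.float32))
    print(t,k.sum(),"med",np.median(q,0).round(4),"rect",np.round(r[0],4),np.round(r[1],4),round(r[2],1))
rep("bar",(u>245)&(u<300)&(v>160)&(v<230)&(z>.183)&(z<.197))
rep("block",(u>160)&(u<225)&(v>165)&(v<225)&(z>.211)&(z<.226))
rep("clamp",(u>165)&(u<300)&(v>150)&(v<225)&(abs(z-.15)<.005)&(br>60))
k=(u>150)&(u<225)&(v>10)&(v<75)&(z>.17)&(z<.2)&(br>150);rep("head",k)
```

```text
bar 638 med [ 0.6368 -0.107   0.1899] rect [ 0.6369 -0.1086] [0.0117 0.0497] 13.4
block 866 med [ 0.5599 -0.1248  0.2149] rect [ 0.5589 -0.1256] [0.0286 0.0275] 13.9
clamp 2051 med [ 0.5999 -0.1147  0.1491] rect [ 0.5986 -0.1167] [0.1256 0.0487] 15.6
head 2329 med [0.5261 0.021  0.1829] rect [0.5246 0.0191] [0.0474 0.0599] 13.1
```

jog_arm --moves '[0, -0.02, 0, -0.5, 0.6, 0, -0.025, 0, 0, 0.6, 0, -0.025, 0, 0, 0.6, 0, -0.0126, 0, 0, 0.6, 0, 0, 0, 0, 0.6]'

```text
clock: 6.5
position: [0.5533, -0.1265, 0.3001]
orientation: [[-0.238, 0.971, -0.005], [0.971, 0.238, 0.002], [0.003, -0.004, -1.0]]
wrist_force: [-0.0, 0.8, 0.1]
width: 0.0562
grasp_force: 0.0
```

jog_arm --moves '[0, 0, 0, 0, 0.6, 0, 0, 0, 0, 0.6, 0, 0, 0, 0, 0.6, 0, 0, 0.02, 0, 0.6, 0, 0, 0.02, 0, 0.6]'

```text
clock: 6.92
position: [0.5581, -0.1269, 0.2632]
orientation: [[-0.24, 0.971, 0.004], [0.971, 0.24, -0.001], [-0.002, 0.003, -1.0]]
wrist_force: [1.3, -1.1, -0.2]
width: 0.0563
grasp_force: 0.0
```

jog_arm --moves '[0, 0, 0.025, 0, 0.6, 0, 0, 0.025, 0, 0.6, 0, 0, 0.02, 0, 0.6, 0, 0, 0.01, 0, 0.6, 0, 0, 0, 0, 0.6]'

```text
clock: 7.33
position: [0.5546, -0.1258, 0.1789]
orientation: [[-0.239, 0.971, -0.006], [0.971, 0.239, 0.003], [0.004, -0.005, -1.0]]
wrist_force: [0.2, -0.6, -0.3]
width: 0.0565
grasp_force: 0.0
```

jog_arm --moves '[0, 0, 0, 0, 0.6, 0, 0, 0, 0, 0.6, 0, 0, 0, 0, 0.6, 0, 0, 0, 0, 0.5, 0, 0, 0, 0, 0.45]'

```text
clock: 7.75
position: [0.557, -0.1271, 0.1837]
orientation: [[-0.239, 0.971, 0.002], [0.971, 0.239, -0.001], [-0.001, 0.002, -1.0]]
wrist_force: [-0.3, -0.1, 0.6]
width: 0.0463
grasp_force: 0.0
```

jog_arm --moves '[0.0005, 0.002, 0.003, 0, 0.4, 0, 0, 0, 0, 0.38, 0, 0, 0, 0, 0.36, 0, 0, 0, 0, 0.36, 0, 0, 0, 0, 0.36]' --grip_force 20

```text
clock: 8.17
position: [0.558, -0.1259, 0.1794]
orientation: [[-0.239, 0.971, -0.0], [0.971, 0.239, 0.0], [0.0, -0.0, -1.0]]
wrist_force: [-0.3, -0.2, -0.4]
width: 0.0339
grasp_force: 0.0
```

jog_arm --moves '[0, 0, 0, 0, 0.2, 0, 0, 0, 0, 0.2, 0, 0, 0, 0, 0.2, 0, 0, 0, 0, 0, 0, 0, 0, 0, 0]' --grip_force 20

```text
clock: 8.58
position: [0.5583, -0.1258, 0.1794]
orientation: [[-0.239, 0.971, 0.001], [0.971, 0.239, 0.0], [-0.0, 0.001, -1.0]]
wrist_force: [1.4, -0.4, -1.3]
width: 0.0279
grasp_force: 20.0
```

Gripped gently (width 28 mm, almost no side force). I'll tighten and start a slow lift.

jog_arm --moves '[0, 0, 0, 0, 0, 0, 0, 0, 0, 0, 0, 0, 0, 0, 0, 0, 0, -0.001, 0, 0, 0, 0, -0.001, 0, 0]' --grip_force 45

```text
clock: 9.0
position: [0.558, -0.126, 0.1803]
orientation: [[-0.239, 0.971, -0.0], [0.971, 0.239, -0.0], [-0.0, -0.0, -1.0]]
wrist_force: [3.8, -1.7, -9.2]
width: 0.0279
grasp_force: 45.0
```

jog_arm --moves '[0, 0, -0.001, 0, 0, 0, 0, -0.001, 0, 0, 0, 0, -0.001, 0, 0, 0, 0, -0.001, 0, 0, 0, 0, 0, 0, 0]'

```text
clock: 9.42
position: [0.558, -0.126, 0.1856]
orientation: [[-0.239, 0.971, -0.0], [0.971, 0.239, -0.0], [-0.0, -0.0, -1.0]]
wrist_force: [3.5, -1.2, -7.0]
width: 0.0279
grasp_force: 45.0
```

jog_arm --moves '[0, 0.0005, -0.002, 0, 0, 0, 0, -0.002, 0, 0, 0, 0, -0.002, 0, 0, 0, 0, -0.002, 0, 0, 0, 0, -0.002, 0, 0]'

```text
clock: 9.83
position: [0.5582, -0.1258, 0.1957]
orientation: [[-0.239, 0.971, -0.001], [0.971, 0.239, -0.0], [0.0, -0.001, -1.0]]
wrist_force: [1.9, -0.9, -6.5]
width: 0.0276
grasp_force: 45.0
```

jog_arm --moves '[0, 0, -0.002, 0, 0, 0, 0, -0.002, 0, 0, 0, 0, -0.002, 0, 0, 0, 0, -0.002, 0, 0, 0, 0, -0.002, 0, 0]'

```text
clock: 10.25
position: [0.5582, -0.1257, 0.2056]
orientation: [[-0.239, 0.971, -0.001], [0.971, 0.239, 0.0], [0.0, -0.001, -1.0]]
wrist_force: [0.7, -0.2, -6.5]
width: 0.0278
grasp_force: 45.0
```

jog_arm --moves '[0, 0, -0.003, 0, 0, 0, 0, -0.003, 0, 0, 0, 0, -0.003, 0, 0, 0, 0, -0.003, 0, 0, 0, 0, -0.003, 0, 0]'

```text
clock: 10.67
position: [0.5583, -0.1255, 0.2208]
orientation: [[-0.239, 0.971, -0.0], [0.971, 0.239, 0.0], [0.001, -0.0, -1.0]]
wrist_force: [0.0, 0.1, -5.2]
width: 0.0276
grasp_force: 45.0
```

jog_arm --moves '[0, 0, -0.003, 0, 0, 0, 0, -0.003, 0, 0, 0, 0, -0.003, 0, 0, 0, 0, -0.003, 0, 0, 0, 0, -0.003, 0, 0]'

```text
clock: 11.08
position: [0.5584, -0.1257, 0.2358]
orientation: [[-0.239, 0.971, -0.0], [0.971, 0.239, 0.0], [0.0, -0.0, -1.0]]
wrist_force: [-0.4, 0.0, -4.9]
width: 0.0278
grasp_force: 45.0
```

jog_arm --moves '[0, 0, -0.003, 0, 0, 0, 0, -0.003, 0, 0, 0, 0, -0.003, 0, 0, 0, 0, -0.002, 0, 0, 0, 0, -0.002, 0, 0]'

```text
clock: 11.5
position: [0.5586, -0.1258, 0.2487]
orientation: [[-0.239, 0.971, 0.0], [0.971, 0.239, 0.0], [-0.0, 0.0, -1.0]]
wrist_force: [-0.1, -0.2, -4.8]
width: 0.0282
grasp_force: 45.0
```

jog_arm --moves '[0, 0, -0.002, 0, 0, 0, 0, -0.002, 0, 0, 0, 0, -0.001, 0, 0, 0, 0, 0, 0, 0, 0, 0, 0, 0, 0]'

```text
clock: 11.92
position: [0.5585, -0.1257, 0.2534]
orientation: [[-0.239, 0.971, -0.0], [0.971, 0.239, 0.0], [0.0, -0.0, -1.0]]
wrist_force: [0.2, -0.4, -5.2]
width: 0.0275
grasp_force: 45.0
```

Run:
```python
from workcell import state,camera
from h import *
s=state();print(s["position"],s["wrist_force"],s["wrist_torque"],s["width"])
o=[]
for n,(x0,y0,x1,y1) in dict(scene=(170,150,300,270),side=(250,120,380,240)).items():
    c=camera(n);o.append(cv2.resize(c["pixels"][y0:y1,x0:x1,::-1],(400,369),interpolation=cv2.INTER_CUBIC));np.savez(n+"3.npz",**c)
cv2.imwrite("pics/c3.png",np.hstack(o))
```

```text
[ 0.55851297 -0.12574835  0.25342619] [ 0.19936773 -0.37986551 -5.1996504 ] [-0.2584511  -0.10406088  0.03307493] 0.027530088195009936
```

View pics/c3.png

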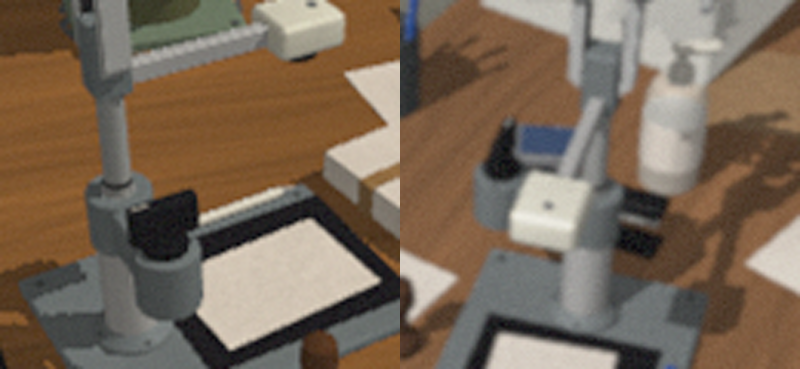

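The scene crop (left) shows the dark index ring at (118,185), just above the rim. The rod is upright, the knob is still open, and the stand's surroundings haven't moved. I'll let it settle for a call, check the camera head's rise for slip, and hand in.

jog_arm --moves '[0, 0, 0, 0, 0, 0, 0, 0, 0, 0, 0, 0, 0, 0, 0, 0, 0, 0, 0, 0, 0, 0, 0, 0, 0]'

```text
clock: 12.43
position: [0.5585, -0.1258, 0.2534]
orientation: [[-0.239, 0.971, -0.0], [0.971, 0.239, 0.0], [0.0, -0.0, -1.0]]
wrist_force: [0.0, 0.4, -5.5]
width: 0.0279
grasp_force: 45.0
```

Run:
```python
from workcell import state,finish_job
from h import *
r=[]
for f in("side0","side3"):
    c=np.load(f+".npz");w=cloud(c);b=c["pixels"].max(2)
    k=(b>150)&(np.hypot(w[...,0]-.524,w[...,1]-.02)<.02)&(w[...,2]>.15)
    r.append(np.median(w[k],0));print(f,k.sum(),r[-1])
d=r[1][2]-r[0][2];print("head rise",d,state()["position"])
if .066<d<.082: print(finish_job())
```

```text
side0 155 [0.52462865 0.01914556 0.18381431]
side3 158 [0.52355005 0.02016548 0.25757625]
head rise 0.07376194010814846 [ 0.55851596 -0.12576746  0.25341639]
the job is handed in; nothing more can be done
None
```

I opened the lock, drew the column up about 74 mm so its index ring stands just clear of the rim, and handed the job in at about 12.4 s with the column held upright and still; the hand-in returned no verdict.

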